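Re-space a cutlery tray's clip dividers and lay the fork and teaspoon in

TASK

The fork does not fit flat in the cutlery tray yet. Unclip and slide the two dividers, and let each click into a notch, so that the left space takes the fork, the middle keeps the match box and the right space takes the teaspoon. Then lay the fork (level, holding it until it is down) and the teaspoon flat in their spaces, let go, and disturb nothing else on the worktop.

Things in the scene. Friction and masses are not known exactly. Their poses are not given: they have to be found in the camera images.
- tray: Open bamboo cutlery tray, fixed, standing on the worktop (z = 0). Origin under its centre; its x runs away from the robot across the tray, y along its length to the left, z up. Inside 444 mm long (y) and 120 mm wide (x); walls 10 mm thick, 50 mm high; inner floor 10 mm above the origin.
- left_divider_grip (a point): Grip point of the left divider's clip: two upright plates 24 mm wide (along y), 42 mm over their outer faces across the tray (36 mm squeezed), tops 96 mm and rim of tray 50 mm above its underside; the point is between them, 44 mm to the front of the tray's middle line, 78 mm up. Squeeze them together across the tray (x), about 14 N, to draw the pin; then it slides along y.
- right_divider_grip (a point): The same point of the right divider's clip; the dividers are alike. Each is an 8 mm thick wooden wall across the tray, 44 mm high, square under its clip, and slides stiffly (about 1 to 2 N) along the tray when its pin is out of the notches. It pushes along what lies in its way.
- left_divider (a joint): Slide of the left divider: distance (m) from the tray's left inner end wall (+y end) to the middle of the divider's thickness; grows to the right (-y).
- right_divider (a joint): The same distance for the right divider, also from the left inner end wall.
- left_divider_clip (a joint): How far the left clip is squeezed (m): 0 = spring pin fully home in a notch, locked; about 0.004 = pin resting on a tooth between notches, not locked; 0.006 = squeezed right in. Spring 8 N at 0, 14 N at 0.006. 14 mm from notch to notch (teeth 6 mm, pin square and 6 mm wide, 1 mm play each side), in a metal strip inside the front wall; where the notches lie along the tray differs each time.
- right_divider_clip (a joint): The same for the right clip; same strip, so the two dividers, when locked, stand a whole number of 14 mm steps apart. It can start on a tooth or in a notch.
- fork_mid (a point): Table fork, 196 mm long, 27 mm wide, 15 mm high, 40 g; point at its middle, half-way up. Its x runs along it to the tines, z is its upper side. It starts leaning on the tray's left end: handle end on the worktop outside, tines up over the tray, at about 25 degrees. Its sides taper; at the middle the fingers stop about 22 mm apart.
- teaspoon_mid (a point): Teaspoon, 130 mm long, 26 mm wide, 11 mm high, 20 g, lying flat on the worktop (z = 0) to the right of the tray; point at its middle, half-way up (5.5 mm), where the fingers stop about 20 mm apart; x along it, z up.
- match_box_mid (a point): Match box, 37 mm (x) by 56 mm (y) by 30 mm, lying in the middle space of the tray, its 56 mm side along the tray; point at its centre. It may be pushed along by a divider.
- spice_jar: Spice jar, 47 mm across, 97 mm high, standing left of the tray; origin under its middle. To be left alone.
- salt_shaker: Salt shaker, 44 mm across, 90 mm high, standing to the right; origin under its middle. To be left alone.
- lemon: Lemon, 72 mm long, 56 mm high, behind the tray; origin under its middle. To be left alone.
- peg: Wooden peg, 72 x 15 x 12 mm, lying behind the tray to the right; origin under its middle. To be left alone.
Things that resemble listed ones, but are neither listed nor needed, are in the scene too. Of the things like the part that bears match_box_mid, leave any that is green; of the rest the larger one is meant.

How it is judged:
By the outcome, as a careful person would: the job done as asked, in the order asked, and still so for the second after the job is handed in, with the robot touching nothing.
It also fails if it takes over 72 s, if anything falls off the work surface, if the arm or the gripper's body presses on something with over 40 N, if the wrist force passes 120 N, or if a joint passes its speed limit or range.

ROBOT

A 6-joint arm with a two-finger parallel gripper is mounted at the origin on a cart in front of the work surface, level with it; the furniture and walls round the work are solid. World frame = base frame: x ahead of the robot, y to its left, z up, the work surface at z = 0. Lengths are in m, angles in rad, forces in N, time in s.
With the tool pointing down it reaches from about 0.35 to 0.975 m from the base axis. Payload 4.9 kg.
Tool frame: the origin (TCP) lies between the finger pads; the fingertips stand 19 mm ahead of it and the grasp point (between the pads) is the TCP; z points along the fingers, y is the line along which they close (so a half turn about z gives the same grasp; the last joint's range is limited). The gripper opens to 85 mm and grips with 20 to 120 N. Pads are 22 mm wide; open, the fingers measure 114 mm over their backs; the gripper's body (76 mm by 85 mm) begins 54 mm behind the grasp point. The pads swing forward as they close: fully open they stand 13 mm farther back than shut.
Start: joints at [1.052, 0.053, 1.613, -0, 1.476, -0.119], TCP at [0.243, 0.576, 0.25] pointing down, gripper open.
Joint ranges: [-3.01, 3.01], [-1.01, 2.22], [0.06, 2.58], [-1.02, 4.17], [0.09, 2.62], [-3.14, 3.14]. Speed limits (rad/s): [2.57, 2.57, 3.14, 3.14, 3.14, 3.14].

INTERFACE

Orientations are given as a rotation vector (axis times angle).
In Python, from station import ctrl gives the robot as it stands. The module is installed in compiled form; this text tells all that it offers.
- The arm moves only by the tool servo_tool, never from a script. Its argument "increments" is a list that holds one entry, the list of rows, each a list of 5 numbers: the finger opening in cm, from 0 to 8.54, then the shift along the tool's x, y, z in cm, then the turn about the tool's z in degrees. A call has 1 to 5 rows; each row is the pose to reach, as a shift and turn from the pose commanded when the call began, along the tool's axes at that moment; what a row does not reach only later rows make up. A row lasts 1/10 s, in which the tool goes at most 50 mm and 8.59 degrees, less where a joint would pass 70% of its speed; a pose out of reach is approached as far as the arm can. A call with a gripper value outside its range is refused whole. The fingers move at their own pace and stop on an object; "newtons" is the grip in N (left out, the last holds). Time passes only in rows, so rows that repeat a pose let the fingers close. It gives the time, the measured TCP pose, the force, the opening and the grip force at its end, in the units of the state.
- ctrl.get_obs(): the state, without advancing time (a new reading comes with each control period).
- ctrl.get_image(name): name is "scene" or "top" or "wrist"; returns a dict with "img" (420x560x3 uint8, red, green, blue), "fx", "fy", "cx", "cy" (pixels), "k1" (the pictures are not rectified: a ray, as slopes to the right and down, at radius r is drawn at 1 + k1 r^2 times it, then the intrinsics apply), "rvec" (rotation vector, rad) and "tvec" (3), from world to camera coordinates, as OpenCV has them; the wrist camera has in their place "mount" (4x4, takes a point from camera to tool coordinates, whose origin is the TCP and whose axes are the flange's). Camera axes: x right, y down, z forward; pixel columns grow to the right and rows downward; lengths in m; the calibration is good to about 2 mm. A picture is of the moment at which its call begins: read the wrist's pose just before it. There is no depth.
- ctrl.finish_job(): hands the job in; it is judged then, once.
The state is a dict: "t": time; "q": joint angles; "dq": joint speeds; "effort": joint torques, N m; "tool_pos": TCP position; "tool_rot": TCP orientation; "contact_force": force on the tool from outside, world axes, zero at the start; "wrist_torque": the same for the moment, N m; "opening": finger opening in m; "grip_force": force on a finger pad.
Only numpy, scipy, OpenCV 4.12 (cv2) and the standard library are available. Lean on these libraries where they do the work, as an engineer would, in place of code of your own. Each camera call takes 0.05 s, during which the arm holds its last target. There are 200 camera calls.

## Working session

There is one attempt and no reset: what is moved stays moved. The work goes in short steps, Python scripts to look and compute and a tool call to move; the robot and the scene stay as the last step left them, time stands still between calls to the robot, and variables do not carry over. Pictures are saved under pics/ and viewed, at most 10 in all, crops included, and the job is handed in when it is done.

Besides the shell and the picture viewer there is one more tool, called after "Call:" as name([rows], argument=value, ...), one row to a line, values as JSON. servo_tool: Moves the arm, as the interface text tells. Its arguments: {"type":"object","properties":{"increments":{"type":"array"},"newtons":{"type":"number"}},"required":["increments"]}

```bash
mkdir -p pics; cat > h.py <<'E'
import numpy as np, cv2
from station import ctrl
from scipy.spatial.transform import Rotation as R
def cam(name):
    o=ctrl.get_obs(); d=ctrl.get_image(name)
    if name=="wrist":
        T=np.eye(4);T[:3,:3]=R.from_rotvec(o["tool_rot"]).as_matrix();T[:3,3]=o["tool_pos"]
        W=T@np.array(d["mount"])            # cam->world
    else:
        W=np.eye(4);r=R.from_rotvec(np.ravel(d["rvec"])).as_matrix();W[:3,:3]=r.T;W[:3,3]=-r.T@np.ravel(d["tvec"])
    d["W"]=W; d["K"]=np.array([[d["fx"],0,d["cx"]],[0,d["fy"],d["cy"]],[0,0,1.]]);d["D"]=np.array([d["k1"],0,0,0.])
    return d
def save(d,f): cv2.imwrite(f,d["img"][...,::-1]); np.save(f+".npy",{k:d[k] for k in("W","K","D","img")},allow_pickle=True)
def load(f): return np.load(f+".npy",allow_pickle=True).item()
def ray(d,p):
    u=cv2.undistortPoints(np.array([[p]],float),d["K"],d["D"])[0,0]
    v=d["W"][:3,:3]@np.r_[u,1]; return d["W"][:3,3],v/np.linalg.norm(v)
def onz(d,p,z): c,v=ray(d,p); return c+v*(z-c[2])/v[2]
def tri(l):
    A=np.zeros((3,3));b=np.zeros(3)
    for d,p in l:
        c,v=ray(d,p);P=np.eye(3)-np.outer(v,v);A+=P;b+=P@c
    x=np.linalg.solve(A,b); return x,[float(np.linalg.norm((np.eye(3)-np.outer(v,v))@(x-c))) for c,v in (ray(*q) for q in l)]
def proj(d,X):
    M=np.linalg.inv(d["W"]); return cv2.projectPoints(np.atleast_2d(X).astype(float),cv2.Rodrigues(M[:3,:3])[0],M[:3,3],d["K"],d["D"])[0][:,0]
E
python3 - <<'E'
from h import *
for n in("scene","top","wrist"):
    d=cam(n);save(d,f"pics/{n}0.png");print(n,d["W"].round(3).tolist(),d["fx"],d["k1"])
a=np.vstack([load(f"pics/{n}0.png")["img"] for n in("scene","top")])
o=ctrl.get_obs();print(o["t"],o["tool_rot"],o["opening"])
E
```

```text
scene [[0.716, -0.456, 0.529, -0.343], [-0.698, -0.457, 0.551, -0.954], [-0.01, -0.764, -0.645, 1.161], [0.0, 0.0, 0.0, 1.0]] 452.46959310272564 -0.0842969339012285
top [[0.019, -0.995, 0.103, 0.391], [-1.0, -0.018, 0.012, -0.052], [-0.01, -0.103, -0.995, 1.57], [0.0, 0.0, 0.0, 1.0]] 495.13924836673505 0.05836346536170876
wrist [[0.389, 0.879, 0.277, 0.173], [0.921, -0.371, -0.118, 0.606], [-0.001, 0.301, -0.954, 0.372], [0.0, 0.0, 0.0, 1.0]] 323.843818618046 -0.06668147166278011
0.15 [-6.23758539e-01 -3.07853952e+00  2.49031045e-03] 0.08519184090969828
```

```bash
python3 - <<'E'
import cv2
for n in("scene","top"):
    cv2.imwrite(f"pics/{n}0b.png",cv2.resize(cv2.imread(f"pics/{n}0.png"),(800,600),interpolation=cv2.INTER_CUBIC))
E
```

```text
(no output)
```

View pics/scene0b.png

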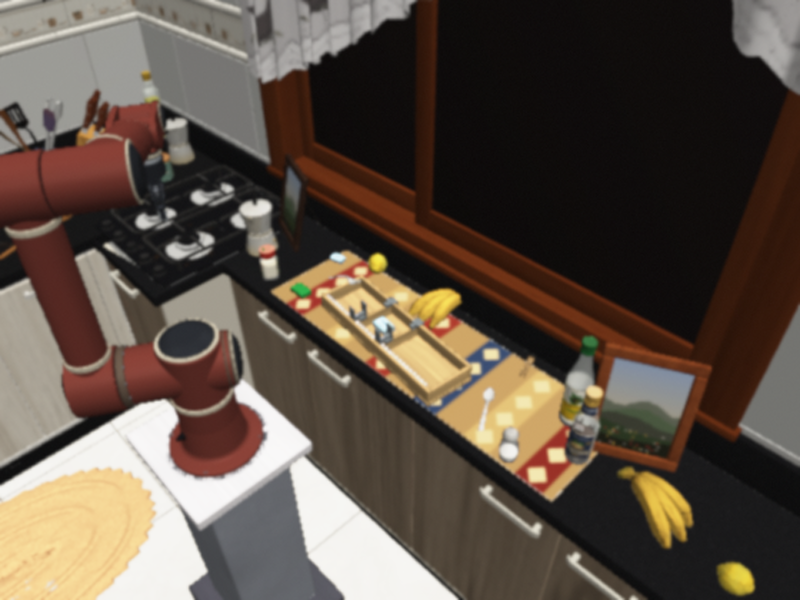

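View pics/top0b.png

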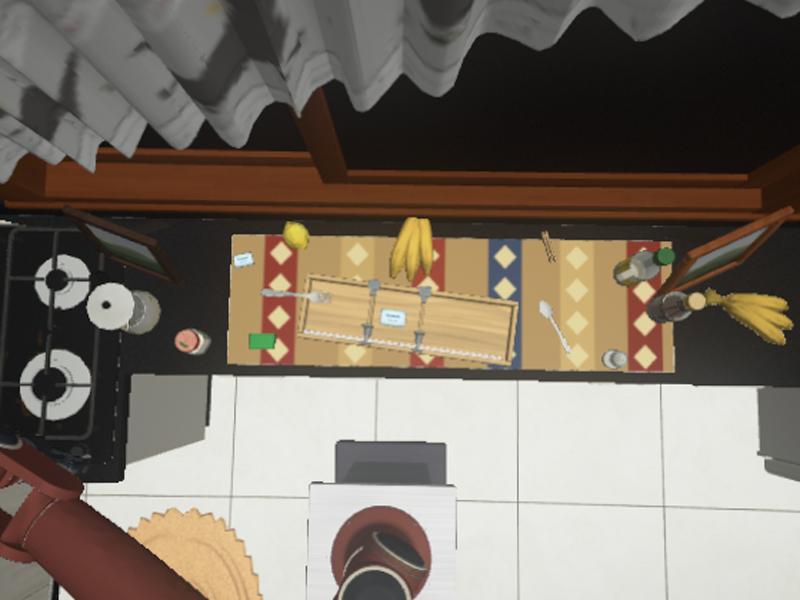

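The top view shows:
- **Tray:** corners about (307,275), (519,297), (513,367) and (300,338), with dividers near x≈370 and 422.
- **Fork and teaspoon:** the fork is at (262–328, 292–299) and the teaspoon at (541–570, 303–350).
- **Match box candidates:** white/blue in the tray (393,318), small white (243,260) and green (262,341). I choose the one in the tray, since it is the larger and not green.

I'll check this in one close crop.

```bash
python3 - <<'E'
import cv2
a=cv2.imread("pics/top0.png")[155:265,160:300]
cv2.imwrite("pics/top0c.png",cv2.resize(a,(763,600),interpolation=cv2.INTER_CUBIC))
E
```

```text
(no output)
```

View pics/top0c.png

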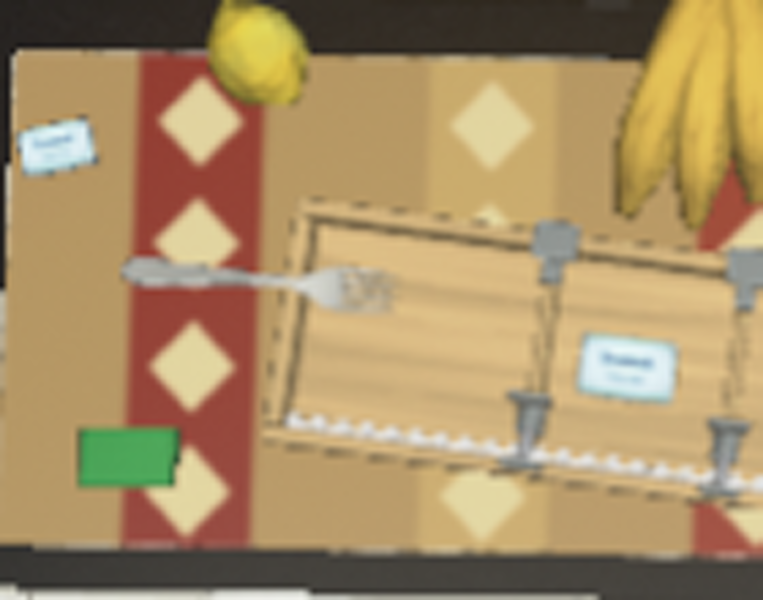

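The crop shows the white box in the middle space at (627,368), with the smaller white one (57,145) and the green one (128,457) outside the tray. The front clips are at (525,430) and (725,455), and a white toothed notch strip runs along the front wall.

```bash
python3 - <<'E'
from h import *
d=load("pics/top0.png")
f=lambda x,y:(160+x/5.45,155+y/5.45)
g=lambda x,y:(x*.7,y*.7)
for n,p,z in[("FL",f(303,203),.05),("NL",f(265,437),.05),("FR",g(519,297),.05),("NR",g(513,367),.05),("Lclip",f(530,398),.096),("Rclip",f(730,425),.096),("Ldivback",f(550,290),.054),("Rdivback",f(740,310),.054),("box",f(627,368),.04),("forktip",f(390,290),.09),("forkend",f(128,270),.01),("spA",g(541,303),.005),("spB",g(570,350),.005),("jar",g(192,341),.09),("shaker",g(614,358),.09),("lemon",g(296,235),.03),("peg",g(548,246),.01)]:
    print(n,np.round(onz(d,p,z)[:2],3))
E
```

```text
FL [0.599 0.168]
NL [0.466 0.185]
FR [ 0.559 -0.289]
NR [ 0.409 -0.277]
Lclip [0.488 0.033]
Rclip [ 0.475 -0.077]
Ldivback [0.552 0.026]
Rdivback [ 0.542 -0.082]
box [ 0.51  -0.018]
forktip [0.546 0.112]
forkend [0.564 0.274]
spA [ 0.551 -0.345]
spB [ 0.449 -0.408]
jar [0.45  0.399]
shaker [ 0.431 -0.479]
lemon [0.69 0.2 ]
peg [ 0.679 -0.359]
```

```bash
cat >> h.py <<'E'
def go(x,y,z,yaw):  # yaw (deg) of tool y in world; prints tool shift cm, turn deg
    o=ctrl.get_obs();M=R.from_rotvec(o["tool_rot"]).as_matrix();s=M.T@(np.array([x,y,z])-o["tool_pos"])*100
    cur=np.degrees(np.arctan2(M[1,1],M[0,1])); t=-((yaw-cur+90)%180-90)
    print("shift",s.round(2),"turn",round(t,2),"cur yaw",round(cur,2),"tilt z",M[:,2].round(3),"q6",round(o["q"][5],2),"pos",np.round(o["tool_pos"],4),"t",round(o["t"],2))
E
python3 - <<'E'
from h import *
go(.46,.06,.30,-6)
E
```

```text
shift [-40.04 -39.03  -5.01] turn 73.09 cur yaw 67.09 tilt z [-0.001 -0.001 -1.   ] q6 -0.12 pos [0.243  0.5753 0.2493] t 0.15
```

Call:
servo_tool([
  [[8.5, -3.4, -3.3, -1, 0], [8.5, -6.8, -6.6, -2, 0], [8.5, -10.2, -9.9, -3, 0], [8.5, -13.6, -13.2, -4, 0], [8.5, -16, -15.5, -5, 0]],
])

```text
t: 0.65
tool_pos: [0.3307, 0.3683, 0.3003]
tool_rot: [0.625, 3.079, -0.001]
contact_force: [-0.4, 0.0, 0.0]
opening: 0.0848
grip_force: 0.0
```

Call:
servo_tool([
  [[8.5, -3.4, -3.3, 0, 8], [8.5, -6.8, -6.6, 0, 16], [8.5, -10.2, -9.9, 0, 24], [8.5, -13.6, -13.2, 0, 32], [8.5, -16, -15.5, 0, 40]],
])

```text
t: 1.15
tool_pos: [0.4178, 0.1631, 0.3001]
tool_rot: [1.649, 2.673, -0.0]
contact_force: [0.4, 0.3, -0.8]
opening: 0.085
grip_force: 0.0
```

```bash
python3 - <<'E'
from h import *
go(.46,.06,.30,-6)
E
```

```text
shift [-11.11  -0.85   0.02] turn 32.66 cur yaw 26.66 tilt z [ 0. -0. -1.] q6 -0.26 pos [0.4178 0.1631 0.3001] t 1.15
```

Call:
servo_tool([
  [[8.5, -2.2, -0.2, 0, 6.6], [8.5, -4.4, -0.4, 0, 13.2], [8.5, -6.6, -0.6, 0, 19.8], [8.5, -8.8, -0.7, 0, 26.4], [8.5, -11.1, -0.9, 0, 32.7]],
])

```text
t: 1.65
tool_pos: [0.46, 0.0618, 0.3]
tool_rot: [-2.332, -2.105, 0.0]
contact_force: [-0.1, -0.4, 0.3]
opening: 0.0848
grip_force: 0.0
```

```bash
python3 - <<'E'
from h import *
go(.46,.06,.30,-6)
d=cam("wrist");save(d,"pics/w1.png")
cv2.imwrite("pics/w1b.png",cv2.resize(cv2.imread("pics/w1.png"),(800,600),interpolation=cv2.INTER_CUBIC))
E
```

```text
shift [-0.18  0.02 -0.  ] turn 0.13 cur yaw -5.87 tilt z [-0.  0. -1.] q6 0.08 pos [0.46   0.0618 0.3   ] t 1.65
```

View pics/w1b.png

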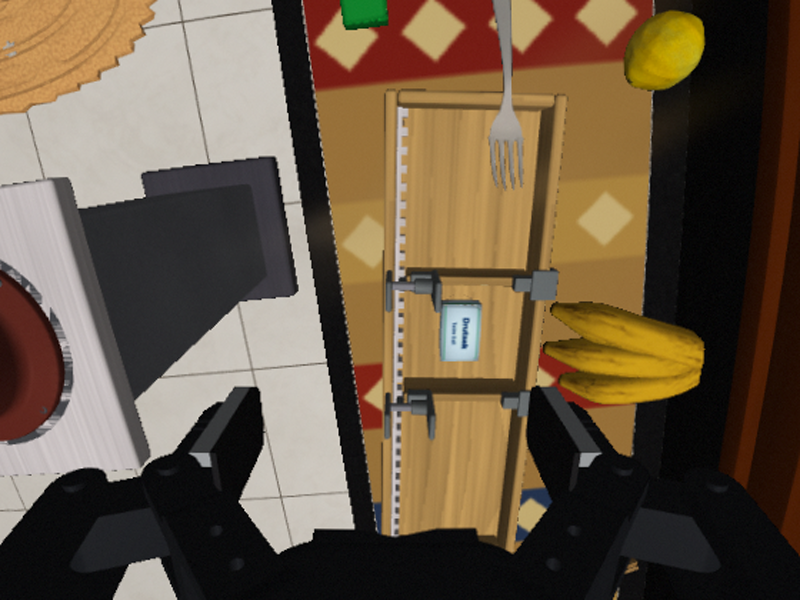

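The wrist view shows:
- **Tray:** its left end, with rim corners (390,92) and (563,97).
- **Left clip:** plates at (389,290) and (437,288), with the match box at (461,330).
- **Right clip:** plates at (389,415) and (432,413).
- **Fork:** neck (508,95), tines (507,185).
- **Notch strip:** white, along x≈402.

Next, a second view from farther right.

Call:
servo_tool([
  [[8.5, -4, 0, 0, 0], [8.5, -8, 0, 0, 0], [8.5, -12, 0, 0, 0], [8.5, -14, 0, 0, 0], [8.5, -14, 0, 0, 0]],
])

```text
t: 2.2
tool_pos: [0.4458, -0.0783, 0.3]
tool_rot: [-2.33, -2.107, 0.001]
contact_force: [-0.9, 0.4, -0.0]
opening: 0.0853
grip_force: 0.0
```

```bash
python3 - <<'E'
from h import *
go(.46,-.08,.30,-6)
d=cam("wrist");save(d,"pics/w2.png")
cv2.imwrite("pics/w2b.png",cv2.resize(cv2.imread("pics/w2.png"),(800,600),interpolation=cv2.INTER_CUBIC))
E
```

```text
shift [-0.03  1.43 -0.  ] turn 0.22 cur yaw -5.78 tilt z [-0.001 -0.    -1.   ] q6 -0.24 pos [ 0.4458 -0.0783  0.3   ] t 2.2
```

View pics/w2b.png

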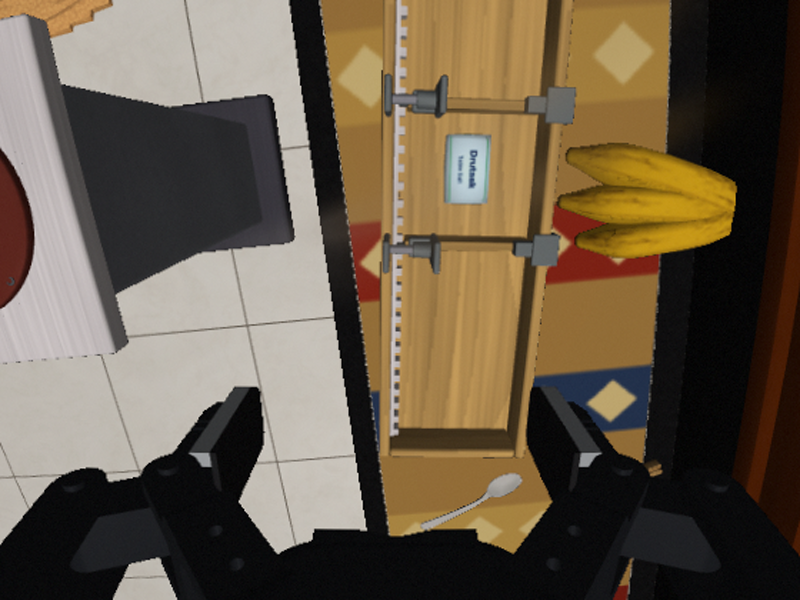

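```bash
cat > tray.py <<'E'
from h import *
a=load("pics/w1.png");b=load("pics/w2.png");s=lambda x,y:(x*.7,y*.7)
c=np.array([onz(d,s(*p),.05)[:2] for d,p in[(a,(387,91)),(a,(567,96)),(b,(380,457)),(b,(526,458))]])
m=np.array([[-.07,.232],[.07,.232],[-.07,-.232],[.07,-.232]])
cc=c.mean(0);H=(c-cc).T@m
th=np.arctan2((H[1,0]-H[0,1]),(H[0,0]+H[1,1]))
Rz=np.array([[np.cos(th),-np.sin(th)],[np.sin(th),np.cos(th)]])
def t2w(p): return Rz@np.array(p)+cc
def w2t(p): return Rz.T@(np.array(p)[:2]-cc)
E
python3 - <<'E'
from tray import *
print("centre",cc.round(4),"yaw",np.degrees(th).round(2),"resid mm",((c-cc-(Rz@m.T).T)*1000).round(1).tolist())
for n,p,q in[("Lfront",(389,290),(388,95)),("Lrear",(437,288),(443,97)),("Rfront",(390,415),(386,253)),("Rrear",(432,414),(436,253)),("box",(461,330),(467,169))]:
    x,e=tri([(a,s(*p)),(b,s(*q))]);t=w2t(x);print(n,x.round(4),"tray",t.round(4),"dist",(.222-t[1]).round(4),np.round(e,4))
for d,n,ps in[(a,"w1",[(389,290),(437,288),(390,415),(432,414)]),(b,"w2",[(388,95),(443,97),(386,253),(436,253)])]:
    for p in ps: t=w2t(onz(d,s(*p),.09)); print(n,p,t.round(4),(.222-t[1]).round(4))
x=[w2t(onz(b,s(*p),z)).round(4).tolist() for p,z in[((486,130),.04),((450,203),.04),((490,204),.04),((447,135),.04)]];print("boxcorners",x)
sp=[onz(b,s(*p),.006).round(4)[:2].tolist() for p in[(521,477),(423,526)]];print("spoon",sp)
# strip rectified
out=[]
for d,y0,y1 in[(a,.215,-.1),(b,.07,-.21)]:
    for z in(.03,.04,.05):
        ys=np.arange(y0,y1,-.0005);xs=np.arange(-.064,-.044,.0005)
        g=np.array([[np.r_[t2w((X,Y)),z] for Y in ys] for X in xs]).reshape(-1,3)
        uv=proj(d,g).astype(np.float32).reshape(len(xs),len(ys),2)
        im=cv2.remap(d["img"],uv[...,0],uv[...,1],cv2.INTER_LINEAR)
        im=np.pad(im,((0,4),(0,640-im.shape[1]),(0,0)));out.append(im)
cv2.imwrite("pics/strip.png",cv2.resize(np.vstack(out),(800,520))[...,::-1])
E
```

```text
centre [ 0.5091 -0.0478] yaw -6.59 resid mm [[1.7, -1.7], [-2.2, -1.6], [0.3, 1.6], [0.2, 1.6]]
Lfront [0.4541 0.0425 0.0772] tray [-0.065   0.0835] dist 0.1385 [0.0001 0.0001]
Lrear [0.4923 0.0383 0.0703] tray [-0.0266  0.0836] dist 0.1384 [0.0004 0.0004]
Rfront [ 0.4419 -0.0691  0.0744] tray [-0.0643 -0.0288] dist 0.2508 [0.0012 0.0012]
Rrear [ 0.479  -0.0733  0.0721] tray [-0.0269 -0.0287] dist 0.2507 [0.0002 0.0002]
box [ 0.5128 -0.0145  0.0308] tray [-0.0001  0.0335] dist 0.1885 [0.0004 0.0004]
w1 (389, 290) [-0.0647  0.0871] 0.1349
w1 (437, 288) [-0.0289  0.0891] 0.1329
w1 (390, 415) [-0.063  -0.0194] 0.2414
w1 (432, 414) [-0.0285 -0.018 ] 0.24
w2 (388, 95) [-0.065   0.0819] 0.1401
w2 (443, 97) [-0.0281  0.0812] 0.1408
w2 (386, 253) [-0.0653 -0.0257] 0.2477
w2 (436, 253) [-0.0287 -0.0252] 0.2472
boxcorners [[0.0115, 0.0638], [-0.0143, 0.0065], [0.0185, 0.0064], [-0.0191, 0.0593]]
spoon [[0.5581, -0.3424], [0.4464, -0.3982]]
```

View pics/strip.png

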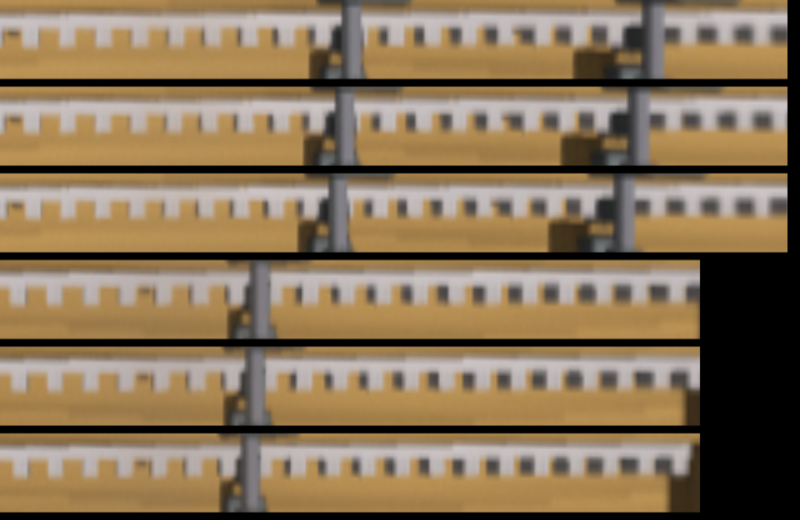

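The strip is resolved: 14 mm period, with notches at about 26.8 + 14k mm from the left wall. The left divider is at ≈138.5 mm, in a notch, and the right at ≈250.7 mm. My targets are right +42 mm (≈293) and left +84 mm (≈223).

```bash
python3 - <<'E'
from h import *
go(.4604,-.0712,.078,-6.6)
E
```

```text
shift [ 0.71  1.39 22.2 ] turn 0.91 cur yaw -5.69 tilt z [-0.     0.001 -1.   ] q6 -0.24 pos [ 0.446  -0.0771  0.3   ] t 2.25
```

Call:
servo_tool([
  [[8.5, 0.7, 1.4, 4, 0.9], [8.5, 0.7, 1.4, 8.5, 0.9], [8.5, 0.7, 1.4, 13, 0.9], [8.5, 0.7, 1.4, 17.5, 0.9], [8.5, 0.7, 1.4, 20, 0.9]],
], newtons=20)

```text
t: 2.75
tool_pos: [0.4585, -0.0686, 0.096]
tool_rot: [-2.337, -2.091, 0.004]
contact_force: [-1.1, -0.5, -0.2]
opening: 0.085
grip_force: 0.0
```

Call:
servo_tool([
  [[8.5, 0, 0, 1.2, 0], [8.5, 0, 0, 2.2, 0], [6, 0, 0, 2.2, 0], [4.6, 0, 0, 2.2, 0], [4.6, 0, 0, 2.2, 0]],
])

```text
t: 3.25
tool_pos: [0.4612, -0.0712, 0.08]
tool_rot: [2.344, 2.092, -0.001]
contact_force: [-9.2, 0.6, 5.3]
opening: 0.0464
grip_force: 4.1
```

```bash
python3 - <<'E'
from h import *
go(.4604,-.0712,.078,-6.6)
d=cam("wrist");save(d,"pics/w3.png")
cv2.imwrite("pics/w3b.png",cv2.resize(cv2.imread("pics/w3.png"),(800,600),interpolation=cv2.INTER_CUBIC))
E
```

```text
shift [-0.01 -0.08  0.2 ] turn 0.1 cur yaw -6.5 tilt z [-0. -0. -1.] q6 -0.2 pos [ 0.4612 -0.0712  0.08  ] t 3.25
```

View pics/w3b.png

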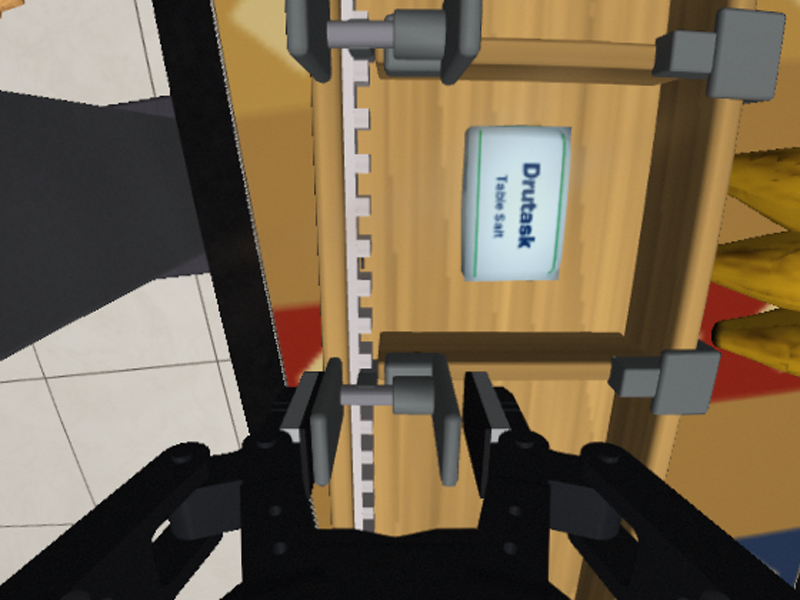

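The close view shows the front finger already on the front plate, at (318,430). There is a gap on the rear side, so the tool sits about 2 mm too far back. I'll centre it and squeeze.

Call:
servo_tool([
  [[4.6, 0, -0.2, 0, 0], [4.2, 0, -0.2, 0, 0], [3.6, 0, -0.2, 0, 0], [3, 0, -0.2, 0, 0], [3, 0, -0.2, 0, 0]],
], newtons=25)

```text
t: 3.8
tool_pos: [0.4611, -0.0713, 0.0799]
tool_rot: [2.341, 2.088, 0.006]
contact_force: [6.9, -0.1, -0.9]
opening: 0.0355
grip_force: 27.1
```

Call:
servo_tool([
  [[3, -0.5, 0.1, 0, 0], [3, -1.3, 0.1, 0, 0], [3, -2.2, 0.1, 0, 0], [3, -3.1, 0.1, 0, 0], [3, -3.9, 0.1, 0, 0]],
])

```text
t: 4.3
tool_pos: [0.4566, -0.1106, 0.08]
tool_rot: [2.343, 2.09, 0.002]
contact_force: [1.6, 1.6, 6.3]
opening: 0.0352
grip_force: 24.5
```

Call:
servo_tool([
  [[3, -0.3, 0, 0, 0], [3, -0.3, 0, 0, 0], [3, -0.3, 0, 0, 0]],
])

```text
t: 4.6
tool_pos: [0.4562, -0.1138, 0.0799]
tool_rot: [2.343, 2.089, 0.001]
contact_force: [1.1, -0.5, 6.0]
opening: 0.0353
grip_force: 24.8
```

```bash
python3 - <<'E'
from tray import *
o=ctrl.get_obs();print(w2t(o["tool_pos"]),w2t([.4612,-.0712]),np.round(o["contact_force"],1))
E
```

```text
[-0.04495807 -0.07156561] [-0.04485225 -0.02869102] [ 1.1 -0.5  6. ]
```

Call:
servo_tool([
  [[3.9, 0, 0, 0, 0], [4.1, 0, 0, 0, 0], [4.1, 0, 0, 0, 0]],
])

```text
t: 4.9
tool_pos: [0.4539, -0.113, 0.0786]
tool_rot: [-2.342, -2.09, 0.005]
contact_force: [-7.4, -0.2, 7.0]
opening: 0.0409
grip_force: 5.1
```

Call:
servo_tool([
  [[4.1, 0, -0.15, 0, 0], [4.1, 0, -0.15, 0, 0], [4.1, 0, -0.15, 0, 0]],
])

```text
t: 5.2
tool_pos: [0.4537, -0.1128, 0.0786]
tool_rot: [2.344, 2.091, -0.0]
contact_force: [-1.3, -1.0, 3.5]
opening: 0.0412
grip_force: 8.0
```

Call:
servo_tool([
  [[4.25, 0, 0, 0, 0], [4.25, 0, 0, 0, 0], [4.25, 0, 0, 0, 0]],
])

```text
t: 5.5
tool_pos: [0.4535, -0.1124, 0.078]
tool_rot: [-2.344, -2.092, -0.0]
contact_force: [-0.9, -0.5, -0.7]
opening: 0.0425
grip_force: 0.3
```

Call:
servo_tool([
  [[3.95, 0, 0, 0, 0], [3.95, 0, 0, 0, 0], [3.95, 0, 0, 0, 0]],
])

```text
t: 5.8
tool_pos: [0.4542, -0.1125, 0.0784]
tool_rot: [2.343, 2.091, 0.002]
contact_force: [5.3, 0.2, -2.3]
opening: 0.0393
grip_force: 12.4
```

Locked: no force at 42.5 mm, and 8 N on both sides at 41.2 mm. Now the left clip, 154 mm along.

Call:
servo_tool([
  [[5, 0, 0, 0, 0], [7, 0, 0, 0, 0], [8.5, 0, 0, 0, 0], [8.5, 0, 0, -3, 0], [8.5, 0, 0, -7, 0]],
])

```text
t: 6.3
tool_pos: [0.4515, -0.1117, 0.1465]
tool_rot: [-2.34, -2.088, 0.004]
contact_force: [1.4, 0.3, -0.1]
opening: 0.085
grip_force: 0.0
```

Call:
servo_tool([
  [[8.5, 4, 0, 0, 0], [8.5, 8, 0, 0, 0], [8.5, 12, 0, 0, 0], [8.5, 15.4, 0, 0, 0], [8.5, 15.4, 0, 0, 0]],
])

```text
t: 6.8
tool_pos: [0.4709, 0.0435, 0.1484]
tool_rot: [-2.338, -2.097, -0.001]
contact_force: [-0.2, -0.1, 0.1]
opening: 0.0851
grip_force: 0.0
```

```bash
python3 - <<'E'
from tray import *
o=ctrl.get_obs()
p=t2w([-.0465,.222-.1385]); print(w2t(o["tool_pos"]))
go(p[0],p[1],.078,-6.6)
d=cam("wrist");save(d,"pics/w4.png")
E
```

```text
[-0.04834116  0.08635033]
shift [-0.29  0.18  7.04] turn 0.37 cur yaw -6.23 tilt z [ 0.     0.001 -1.   ] q6 0.04 pos [0.4709 0.0435 0.1484] t 6.8
```

Call:
servo_tool([
  [[8.5, -0.2, 0.1, 3.5, 0.3], [8.5, -0.2, 0.1, 7, 0.3], [6, -0.2, 0.1, 7, 0.3], [4.6, -0.2, 0.1, 7, 0.3], [4.6, -0.2, 0.1, 7, 0.3]],
])

```text
t: 7.35
tool_pos: [0.4732, 0.0378, 0.0803]
tool_rot: [2.348, 2.083, 0.003]
contact_force: [-0.7, 0.1, 0.3]
opening: 0.0459
grip_force: 0.6
```

Call:
servo_tool([
  [[4.25, 0, 0, 0, 0], [4.1, 0, 0, 0, 0], [4.1, 0, 0, 0, 0]],
])

```text
t: 7.65
tool_pos: [0.4716, 0.0382, 0.0803]
tool_rot: [-2.349, -2.085, 0.002]
contact_force: [-7.0, -0.1, 5.1]
opening: 0.0408
grip_force: 5.4
```

Call:
servo_tool([
  [[3.6, 0, -0.1, 0, 0], [3, 0, -0.1, 0, 0], [3, 0, -0.1, 0, 0], [3, 0, -0.1, 0, 0]],
])

```text
t: 8.05
tool_pos: [0.4739, 0.0379, 0.0811]
tool_rot: [2.345, 2.082, 0.008]
contact_force: [8.7, -1.6, -2.7]
opening: 0.0351
grip_force: 27.6
```

Call:
servo_tool([
  [[3, -0.5, 0, 0, 0], [3, -1.3, 0, 0, 0], [3, -2.1, 0, 0, 0], [3, -2.9, 0, 0, 0], [3, -3.7, 0, 0, 0]],
])

```text
t: 8.55
tool_pos: [0.4696, 0.0011, 0.0811]
tool_rot: [2.345, 2.082, 0.009]
contact_force: [9.5, 0.3, -3.2]
opening: 0.0353
grip_force: 27.9
```

Call:
servo_tool([
  [[3, -0.8, 0, 0, 0], [3, -1.6, 0, 0, 0], [3, -2.4, 0, 0, 0], [3, -3.2, 0, 0, 0], [3, -4, 0, 0, 0]],
])

```text
t: 9.05
tool_pos: [0.4648, -0.0388, 0.0811]
tool_rot: [2.345, 2.081, 0.009]
contact_force: [9.9, -0.2, -3.6]
opening: 0.0354
grip_force: 28.1
```

Call:
servo_tool([
  [[3, -0.5, 0, 0, 0], [3, -0.7, 0, 0, 0], [3, -0.7, 0, 0, 0], [3, -0.7, 0, 0, 0]],
])

```text
t: 9.45
tool_pos: [0.464, -0.046, 0.0811]
tool_rot: [2.344, 2.081, 0.007]
contact_force: [9.1, -2.9, -3.7]
opening: 0.0353
grip_force: 28.1
```

```bash
python3 - <<'E'
from tray import *
o=ctrl.get_obs();print(w2t(o["tool_pos"]),w2t([.4716,.0382]),np.round(o["contact_force"],1))
E
```

```text
[-0.04496968 -0.00334146] [-0.04708457  0.08117952] [ 9.1 -2.9 -3.7]
```

Call:
servo_tool([
  [[3.9, 0, -0.05, 0, 0], [4.1, 0, -0.05, 0, 0], [4.1, 0, -0.05, 0, 0]],
])

```text
t: 9.75
tool_pos: [0.4617, -0.0454, 0.0805]
tool_rot: [2.347, 2.084, 0.002]
contact_force: [-1.2, -0.5, 4.8]
opening: 0.0408
grip_force: 8.1
```

Call:
servo_tool([
  [[4.25, 0, -0.05, 0, 0], [4.25, 0, -0.05, 0, 0]],
])

```text
t: 9.95
tool_pos: [0.461, -0.045, 0.0794]
tool_rot: [2.347, 2.084, 0.003]
contact_force: [3.4, -0.8, 2.6]
opening: 0.0425
grip_force: 1.2
```

Call:
servo_tool([
  [[4, 0, 0, 0, 0], [4, 0, 0, 0, 0], [4, 0, 0, 0, 0]],
])

```text
t: 10.25
tool_pos: [0.4619, -0.0451, 0.0797]
tool_rot: [2.346, 2.083, 0.005]
contact_force: [6.1, -0.8, 0.9]
opening: 0.0404
grip_force: 12.7
```

Locked as well. Now I'll release, rise, and look at the fork.

Call:
servo_tool([
  [[5, 0, 0, 0, 0], [7, 0, 0, 0, 0], [8.5, 0, 0, 0, 0], [8.5, 0, 0, -4, 0], [8.5, 0, 0, -8, 0]],
])

```text
t: 10.75
tool_pos: [0.4581, -0.0443, 0.1571]
tool_rot: [-2.346, -2.083, 0.005]
contact_force: [1.3, -1.4, 0.4]
opening: 0.0847
grip_force: 0.0
```

Call:
servo_tool([
  [[8.5, 4, 0.5, -3, 0], [8.5, 8, 1, -6, 0], [8.5, 12, 1.5, -9, 0], [8.5, 16, 2, -12, 0], [8.5, 20, 2.5, -14, 0]],
])

```text
t: 11.25
tool_pos: [0.5088, 0.1525, 0.3006]
tool_rot: [2.348, 2.085, 0.003]
contact_force: [1.2, -0.3, -0.3]
opening: 0.0851
grip_force: 0.0
```

```bash
python3 - <<'E'
from h import *
go(.52,.19,.30,-6.6)
d=cam("wrist");save(d,"pics/w5.png")
cv2.imwrite("pics/w5b.png",cv2.resize(cv2.imread("pics/w5.png"),(800,600),interpolation=cv2.INTER_CUBIC))
E
```

```text
shift [3.85 0.67 0.07] turn -0.21 cur yaw -6.81 tilt z [ 0.002  0.    -1.   ] q6 0.27 pos [0.5088 0.1525 0.3006] t 11.25
```

View pics/w5b.png

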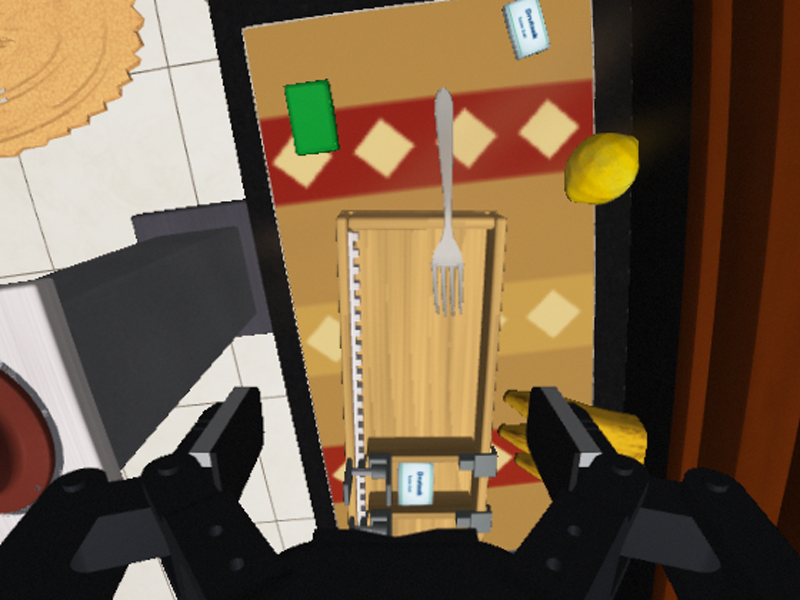

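The dividers enclose the match box at (416,484). The fork runs from its handle end (443,92) over the rim (447,215) to the tine tips (448,313).

```bash
python3 - <<'E'
from tray import *
e=load("pics/w5.png")
for n,p,q in[("tip",(507,186),(448,314)),("root",(508,152),(448,276)),("neck",(508,110),(447,236))]:
    x,r=tri([(a,s(*p)),(e,s(*q))]);print(n,x.round(4),w2t(x).round(4),np.round(r,4))
x=onz(e,s(443,91),.008);print("end",x,w2t(x))
for n,p,z in[("rimNL",(337,213),.05),("rimFL",(506,216),.05),("divL topedge nearL",(420,438),.054)]:
    x=onz(e,s(*p),z);print(n,x.round(4),w2t(x).round(4))
E
```

```text
tip [0.5456 0.1132 0.0911] [0.0179 0.1642] [0.0005 0.0005]
root [0.5512 0.1365 0.0696] [0.0207 0.188 ] [0.0007 0.0007]
neck [0.5543 0.1665 0.0606] [0.0203 0.2181] [0.001 0.001]
end [0.56599386 0.27988114 0.008     ] [0.01893007 0.3321019 ]
rimNL [0.4686 0.1941 0.05  ] [-0.068   0.2357]
rimFL [0.6031 0.1758 0.05  ] [0.0677 0.233 ]
divL topedge nearL [ 0.5134 -0.0183  0.054 ] [0.0009 0.0299]
```

```bash
python3 - <<'E'
from tray import *
p=t2w([.0193,.2505]);print(p);go(p[0],p[1],.057,-7)
E
```

```text
[0.55699016 0.19877664]
shift [ 4.47  3.97 24.77] turn 0.44 cur yaw -6.56 tilt z [ 0.008  0.006 -1.   ] q6 0.27 pos [0.5105 0.1575 0.3041] t 11.3
```

Call:
servo_tool([
  [[6, 2, 2, 4, 0.4], [6, 4, 3.5, 8, 0.4], [6, 4.5, 4, 12, 0.4], [6, 4.5, 4, 16, 0.4], [6, 4.5, 4, 18, 0.4]],
], newtons=20)

```text
t: 11.8
tool_pos: [0.5505, 0.1904, 0.1128]
tool_rot: [-2.353, -2.075, 0.011]
contact_force: [-0.6, -0.8, -0.4]
opening: 0.0599
grip_force: 0.0
```

Call:
servo_tool([
  [[6, 0, 0, 0, 0], [6, 0, 0, 0, 0]],
])

```text
t: 12.0
tool_pos: [0.5534, 0.1907, 0.1183]
tool_rot: [-2.356, -2.077, 0.001]
contact_force: [0.4, -0.5, 0.5]
opening: 0.0604
grip_force: 0.0
```

```bash
python3 - <<'E'
from tray import *
p=t2w([.0193,.2505]);print(p);go(p[0],p[1],.057,-7)
d=cam("wrist");save(d,"pics/w6.png")
cv2.imwrite("pics/w6b.png",cv2.resize(cv2.imread("pics/w6.png"),(800,600),interpolation=cv2.INTER_CUBIC))
E
```

```text
[0.55699016 0.19877664]
shift [0.85 0.26 6.13] turn -0.21 cur yaw -7.21 tilt z [-0.001 -0.    -1.   ] q6 0.33 pos [0.5534 0.1907 0.1183] t 12.0
```

View pics/w6b.png

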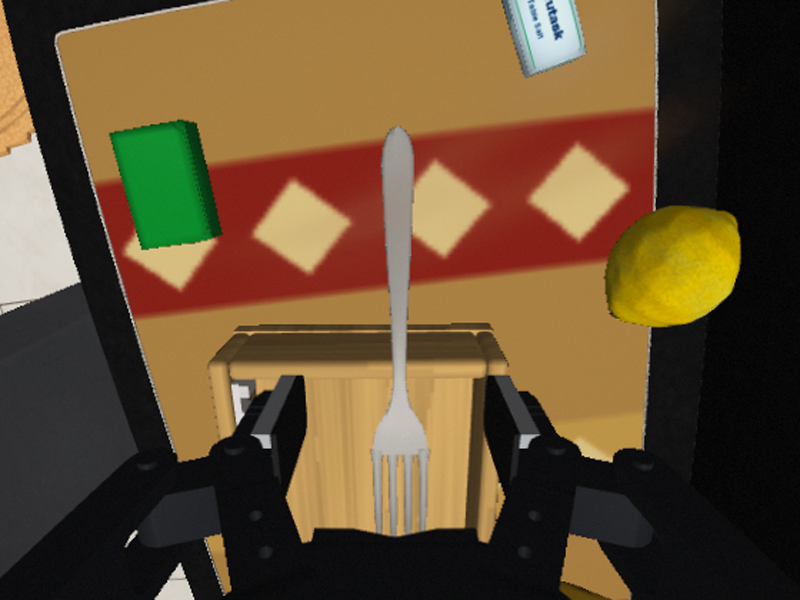

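The fork is centred between the open fingers, with its shaft at x≈398 and finger faces at 303 and 485. The wall rim is at y≈350 and the handle end at (397,128).

Call:
servo_tool([
  [[6, 0.9, 0.2, 0, 0], [6, 0.9, 0.2, 2.5, 0], [6, 0.9, 0.2, 5, 0], [6, 0.9, 0.2, 6.1, 0], [6, 0.9, 0.2, 6.1, 0]],
])

```text
t: 12.55
tool_pos: [0.5559, 0.1996, 0.0565]
tool_rot: [-2.356, -2.077, 0.003]
contact_force: [-0.1, 0.8, -0.5]
opening: 0.0602
grip_force: 0.0
```

Call:
servo_tool([
  [[4, 0, 0, 0, 0], [2, 0, 0, 0, 0], [0.5, 0, 0, 0, 0], [0.5, 0, 0, 0, 0], [0.5, 0, 0, 0, 0]],
])

```text
t: 13.05
tool_pos: [0.5578, 0.1998, 0.0589]
tool_rot: [2.356, 2.076, 0.004]
contact_force: [0.7, -0.3, 5.2]
opening: 0.021
grip_force: 19.7
```

Call:
servo_tool([
  [[0.5, 0, 0, -1, 0], [0.5, 0, 0, -3, 0], [0.5, 0, 0, -5, 0], [0.5, 0, 0, -7, 0], [0.5, 0, 0, -8, 0]],
])

```text
t: 13.55
tool_pos: [0.5571, 0.1996, 0.1394]
tool_rot: [2.356, 2.077, 0.003]
contact_force: [0.4, -0.0, -0.0]
opening: 0.0208
grip_force: 19.7
```

```bash
python3 - <<'E'
from tray import *
o=ctrl.get_obs();p=t2w([.005,.1155]);print(p,w2t(o["tool_pos"]));go(p[0],p[1],.135,-6.6);print(o["opening"],o["grip_force"],o["contact_force"])
save(cam("wrist"),"pics/w7.png");save(cam("top"),"pics/t7.png");save(cam("scene"),"pics/s7.png")
E
```

```text
[0.52728135 0.06631201] [0.01934544 0.2513244 ]
shift [-13.6   -1.29   0.43] turn -0.61 cur yaw -7.21 tilt z [ 0.002  0.    -1.   ] q6 0.34 pos [0.5571 0.1996 0.1394] t 13.55
0.02077422926116341 19.67050680235843 [ 0.44282983 -0.04481923 -0.02134827]
```

Call:
servo_tool([
  [[0.5, -3, -0.3, 0, -0.6], [0.5, -6, -0.6, 0, -0.6], [0.5, -9, -0.9, 0, -0.6], [0.5, -12, -1.2, 0, -0.6], [0.5, -13.6, -1.3, 0, -0.6]],
])

```text
t: 14.2
tool_pos: [0.525, 0.0646, 0.1354]
tool_rot: [-2.346, -2.087, 0.004]
contact_force: [0.4, -0.5, -0.1]
opening: 0.0204
grip_force: 19.7
```

Call:
servo_tool([
  [[0.5, 0, 0, 1.5, 0], [0.5, 0, 0, 3, 0], [0.5, 0, 0, 4.5, 0], [0.5, 0, 0, 5.5, 0], [0.5, 0, 0, 5.5, 0]],
])

```text
t: 14.7
tool_pos: [0.5248, 0.0669, 0.0793]
tool_rot: [-2.342, -2.089, 0.006]
contact_force: [-0.1, 0.3, -0.0]
opening: 0.0209
grip_force: 19.7
```

```bash
python3 - <<'E'
from tray import *
o=ctrl.get_obs();p=t2w([.005,.1155]);print(p,w2t(o["tool_pos"]));go(p[0],p[1],.032,-6.6);print(o["contact_force"],o["wrist_torque"])
save(cam("wrist"),"pics/w8.png")
cv2.imwrite("pics/w8b.png",cv2.resize(cv2.imread("pics/w8.png"),(800,600),interpolation=cv2.INTER_CUBIC))
E
```

```text
[0.52728135 0.06631201] [0.0024525  0.11580468]
shift [-0.03  0.28  4.73] turn 0.06 cur yaw -6.54 tilt z [-0.005  0.    -1.   ] q6 0.1 pos [0.5248 0.0669 0.0793] t 14.7
[-0.07855801  0.30971264 -0.00764294] [0.02879816 0.04760855 0.0528839 ]
```

Call:
servo_tool([
  [[0.5, 0, 0, 0.5, 0], [0.5, 0, 0, 1, 0], [0.5, 0, 0, 1.5, 0], [0.5, 0, 0, 2, 0], [0.5, 0, 0, 2.2, 0]],
])

```text
t: 15.25
tool_pos: [0.5266, 0.066, 0.06]
tool_rot: [2.346, 2.089, -0.0]
contact_force: [0.2, -0.9, 0.8]
opening: 0.0208
grip_force: 19.5
```

Call:
servo_tool([
  [[0.5, 0, 0, 0.3, 0], [0.5, 0, 0, 0.6, 0], [0.5, 0, 0, 0.9, 0], [0.5, 0, 0, 1.2, 0], [0.5, 0, 0, 1.4, 0]],
])

```text
t: 15.75
tool_pos: [0.5265, 0.0662, 0.0459]
tool_rot: [-2.346, -2.09, 0.0]
contact_force: [0.9, -0.8, 0.0]
opening: 0.0205
grip_force: 19.5
```

Call:
servo_tool([
  [[0.5, 0, 0, 0.3, 0], [0.5, 0, 0, 0.6, 0], [0.5, 0, 0, 0.9, 0], [0.5, 0, 0, 1.1, 0], [0.5, 0, 0, 1.1, 0]],
])

```text
t: 16.25
tool_pos: [0.5264, 0.0662, 0.0349]
tool_rot: [-2.346, -2.089, 0.001]
contact_force: [-0.2, -0.7, 0.4]
opening: 0.0204
grip_force: 19.5
```

```bash
python3 - <<'E'
from tray import *
o=ctrl.get_obs();print(w2t(o["tool_pos"]),o["tool_pos"][2],o["contact_force"].round(1),o["wrist_torque"].round(3))
save(cam("wrist"),"pics/w9.png")
def col(f):
    d=load(f);im=d["img"];hsv=cv2.cvtColor(im,cv2.COLOR_RGB2HSV);m=((hsv[...,1]<45)&(hsv[...,2]>110)).astype(np.uint8)
    n,l,st,ce=cv2.connectedComponentsWithStats(m)
    for i in range(1,n):
        if st[i,4]>150: print(f,st[i].tolist(),ce[i].round(0))
for f in("pics/w7.png","pics/w8.png","pics/w9.png"): col(f)
E
```

```text
[0.00411345 0.11528298] 0.034867895735648094 [-0.2 -0.7  0.4] [-0.011 -0.066  0.002]
pics/w7.png [55, 0, 268, 216, 778] [148.  59.]
pics/w7.png [339, 0, 54, 72, 2123] [365.  36.]
pics/w7.png [438, 0, 3, 156, 212] [439.  70.]
pics/w7.png [0, 92, 63, 133, 5865] [ 26. 161.]
pics/w7.png [261, 99, 30, 277, 5596] [276. 220.]
pics/w7.png [169, 266, 15, 42, 337] [175. 285.]
pics/w7.png [47, 310, 69, 72, 1211] [ 88. 343.]
pics/w8.png [0, 48, 44, 113, 3092] [ 15. 113.]
pics/w8.png [135, 53, 42, 254, 2863] [154. 173.]
pics/w8.png [261, 100, 29, 275, 5313] [276. 220.]
pics/w8.png [0, 274, 105, 139, 7263] [ 48. 343.]
pics/w9.png [72, 29, 64, 304, 4587] [101. 170.]
pics/w9.png [256, 74, 40, 301, 7221] [276. 205.]
pics/w9.png [0, 310, 64, 103, 3774] [ 26. 361.]
```

```bash
python3 - <<'E'
from tray import *
from scipy.optimize import brentq
for f,p,z in(("w7",(276,99.5),.1394),("w8",(276,100.5),.0793),("w9",(276,74.5),.0349)):
    d=load(f"pics/{f}.png");T=None
    c,v=ray(d,p)
    # tool pos from camera: offset known via mount; recompute
    m=np.array(ctrl.get_image("wrist")["mount"]) if f=="w7" else m
    W=d["W"]@np.linalg.inv(m);tp=W[:3,3];piv=tp-[0,0,.012]
    for L in(.090,.095,.1):
        try:
            t=brentq(lambda t:np.linalg.norm(c+t*v-piv)-L,.05*0+np.dot(piv-c,v),.6);x=c+t*v
            print(f,L,"end-piv z",(x-piv)[2].round(4),"end z",x[2].round(4),"tray",w2t(x).round(4),"tilt",np.degrees(np.arcsin((piv-x)[2]/L)).round(1))
        except Exception as e: print(f,L,e)
E
```

```text
w7 0.09 end-piv z -0.0332 end z 0.0943 tray [0.0208 0.335 ] tilt 21.6
w7 0.095 end-piv z -0.0443 end z 0.0832 tray [0.0208 0.3354] tilt 27.8
w7 0.1 end-piv z -0.0537 end z 0.0738 tray [0.0209 0.3357] tilt 32.5
w8 0.09 end-piv z -0.0344 end z 0.0329 tray [0.0026 0.199 ] tilt 22.5
w8 0.095 end-piv z -0.0453 end z 0.022 tray [0.0026 0.1993] tilt 28.5
w8 0.1 end-piv z -0.0546 end z 0.0127 tray [0.0025 0.1996] tilt 33.1
w9 0.09 f(a) and f(b) must have different signs
w9 0.095 end-piv z -0.0163 end z 0.0065 tray [0.0046 0.2089] tilt 9.9
w9 0.1 end-piv z -0.031 end z -0.0081 tray [0.0046 0.2104] tilt 18.0
```

Pivoting works: the fork has gone from about 26° to about 7°. I'll press it down the rest of the way.

Call:
servo_tool([
  [[0.5, 0, 0, 0.15, 0], [0.5, 0, 0, 0.3, 0], [0.5, 0, 0, 0.4, 0], [0.5, 0, 0, 0.4, 0]],
])

```text
t: 16.75
tool_pos: [0.5265, 0.0662, 0.0311]
tool_rot: [-2.346, -2.09, 0.0]
contact_force: [0.2, -0.2, 0.6]
opening: 0.0209
grip_force: 19.5
```

Call:
servo_tool([
  [[0.5, 0, 0, 0.15, 0], [0.5, 0, 0, 0.25, 0], [0.5, 0, 0, 0.25, 0]],
])

```text
t: 17.05
tool_pos: [0.5267, 0.0662, 0.0292]
tool_rot: [-2.346, -2.09, 0.0]
contact_force: [-2.4, -0.7, 4.8]
opening: 0.0205
grip_force: 21.4
```

```bash
python3 - <<'E'
from tray import *
o=ctrl.get_obs();print(w2t(o["tool_pos"]),o["tool_pos"][2],o["contact_force"].round(1),o["wrist_torque"].round(3))
d=cam("wrist");save(d,"pics/w10.png");im=d["img"];hsv=cv2.cvtColor(im,cv2.COLOR_RGB2HSV);m=((hsv[...,1]<45)&(hsv[...,2]>110)).astype(np.uint8)
n,l,st,ce=cv2.connectedComponentsWithStats(m);i=l[200,276];print(st[i])
r=st[i][1]+.5;print(w2t(onz(d,(276,r),.015)),w2t(onz(d,(276,r),.02)))
E
```

```text
[0.00445698 0.11530411] 0.029236575088108195 [-2.4 -0.7  4.8] [-0.008  0.351 -0.038]
[ 256   72   42  303 7551]
[0.0049763  0.20818414] [0.00497992 0.20764372]
```

Call:
servo_tool([
  [[2.4, 0, 0, -0.05, 0], [3, 0, 0, -0.05, 0], [4, 0, 0, -0.05, 0], [5, 0, 0, -0.05, 0], [5, 0, 0, -0.05, 0]],
])

```text
t: 17.6
tool_pos: [0.5265, 0.0662, 0.0291]
tool_rot: [-2.346, -2.09, 0.0]
contact_force: [0.1, 0.0, -0.6]
opening: 0.0501
grip_force: 0.0
```

Call:
servo_tool([
  [[5, 0, 0, -2, 0], [5, 0, 0, -5, 0], [5, 0, 0, -9, 0], [5, 0, 0, -13, 0], [5, 0, 0, -17, 0]],
])

```text
t: 18.1
tool_pos: [0.5263, 0.0662, 0.2007]
tool_rot: [-2.346, -2.09, 0.0]
contact_force: [0.3, -0.4, 0.3]
opening: 0.05
grip_force: 0.0
```

```bash
python3 - <<'E'
from tray import *
go(.50,-.37,.2,45)
d=cam("wrist");save(d,"pics/w11.png");im=d["img"];hsv=cv2.cvtColor(im,cv2.COLOR_RGB2HSV);m=((hsv[...,1]<45)&(hsv[...,2]>110)).astype(np.uint8)
n,l,st,ce=cv2.connectedComponentsWithStats(m)
for i in range(1,n):
    if st[i,4]>150:
        ys,xs=np.where(l==i);k=ys.argmin();j=ys.argmax()
        print(st[i].tolist(),w2t(onz(d,(xs[k],ys[k]),.015)).round(4),w2t(onz(d,(xs[j],ys[j]),.015)).round(4))
# spoon from first top view and w2
for f in("pics/top0.png","pics/w2.png"):
    e=load(f);im=e["img"];hsv=cv2.cvtColor(im,cv2.COLOR_RGB2HSV);m=((hsv[...,1]<50)&(hsv[...,2]>130)).astype(np.uint8)
    n,l,st,ce=cv2.connectedComponentsWithStats(m)
    for i in range(1,n):
        if st[i,4]>60:
            X=onz(e,ce[i],.005)
            if .42<X[0]<.6 and -.45<X[1]<-.3: 
                pts=np.array([onz(e,(u,v),.006)[:2] for v,u in zip(*np.where(l==i))]);mu=pts.mean(0);ax=np.linalg.svd(pts-mu)[2][0];q=(pts-mu)@ax
                print(f,st[i].tolist(),mu.round(4),ax.round(3),(mu+ax*q.min()).round(4),(mu+ax*q.max()).round(4),np.degrees(np.arctan2(ax[1],ax[0])))
E
```

```text
shift [-43.63   2.41   0.07] turn -51.61 cur yaw -6.61 tilt z [-0.  0. -1.] q6 0.1 pos [0.5263 0.0662 0.2007] t 18.1
[0, 0, 119, 161, 11355] [-0.1721  0.2907] [-0.2731  0.1515]
[196, 78, 20, 184, 1275] [-0.0674  0.2226] [-0.0684  0.0425]
[265, 94, 24, 191, 2088] [0.0035 0.2084] [-0.0032  0.0153]
[0, 224, 165, 185, 10428] [-0.1359  0.0838] [-0.3777 -0.1875]
[257, 316, 30, 40, 870] [-0.0169 -0.0255] [-0.0169 -0.08  ]
[213, 337, 10, 34, 187] [-0.0661 -0.0545] [-0.0669 -0.1032]
[118, 371, 50, 49, 1401] [-0.1334 -0.1064] [-0.2058 -0.1918]
pics/top0.png [377, 210, 23, 38, 155] [ 0.5107 -0.3691] [-0.87  -0.493] [ 0.5566 -0.343 ] [ 0.445  -0.4063] -150.45197560385813
pics/w2.png [295, 332, 70, 39, 448] [ 0.5146 -0.364 ] [-0.873 -0.487] [ 0.5558 -0.341 ] [ 0.446  -0.4023] -150.82514548108273
```

The fork lies flat, from tray y ≈ 0.208 to 0.015. Now the teaspoon: mid about (0.501, −0.373), axis 29.3°.

Call:
servo_tool([
  [[5, -4.4, 0.2, 0, 0], [5, -8.8, 0.5, 0, 0], [5, -13.2, 0.7, 0, 0], [5, -17.6, 1, 0, 0], [5, -22, 1.2, 0, 0]],
])

```text
t: 18.65
tool_pos: [0.5129, -0.1554, 0.1992]
tool_rot: [2.345, 2.09, 0.0]
contact_force: [0.3, 1.7, 0.2]
opening: 0.05
grip_force: 0.0
```

Call:
servo_tool([
  [[5, -4.4, 0.2, 0, 8], [5, -8.8, 0.5, 0, 16], [5, -13.2, 0.7, 0, 24], [5, -17.6, 1, 0, 32], [5, -21.8, 1.2, 0, 40]],
])

```text
t: 19.15
tool_pos: [0.4996, -0.3736, 0.1989]
tool_rot: [2.923, 1.152, 0.0]
contact_force: [0.8, 0.2, 1.0]
opening: 0.0497
grip_force: 0.0
```

Call:
servo_tool([
  [[5, 0, 0, 0, 7], [5, 0, 0, 0, 14], [5, 0, 0, 0, 14], [5, 0, 0, 0, 14]],
])

```text
t: 19.55
tool_pos: [0.5, -0.3715, 0.199]
tool_rot: [-3.037, -0.801, 0.0]
contact_force: [-0.0, -0.4, -0.2]
opening: 0.0499
grip_force: 0.0
```

```bash
python3 - <<'E'
from tray import *
go(.5008,-.373,.02,-60.7)
e=cam("wrist");save(e,"pics/w12.png");im=e["img"];hsv=cv2.cvtColor(im,cv2.COLOR_RGB2HSV);m=((hsv[...,1]<50)&(hsv[...,2]>130)).astype(np.uint8)
n,l,st,ce=cv2.connectedComponentsWithStats(m)
for i in range(1,n):
    if st[i,4]>100:
        pts=np.array([onz(e,(u,v),.006)[:2] for v,u in zip(*np.where(l==i))]);mu=pts.mean(0);ax=np.linalg.svd(pts-mu,full_matrices=False)[2][0];q=(pts-mu)@ax
        A,B=mu+ax*q.min(),mu+ax*q.max();print(st[i].tolist(),A.round(4),B.round(4),((A+B)/2).round(4),np.degrees(np.arctan2(ax[1],ax[0])).round(1))
E
```

```text
shift [-0.    0.17 17.9 ] turn 0.24 cur yaw -60.46 tilt z [-0.  0. -1.] q6 0.3 pos [ 0.5    -0.3715  0.199 ] t 19.55
[0, 26, 15, 43, 305] [ 0.5143 -0.0744] [ 0.4772 -0.0809] [ 0.4958 -0.0776] -170.0
[0, 125, 119, 84, 844] [ 0.4061 -0.2354] [ 0.4225 -0.0968] [ 0.4143 -0.1661] 83.3
[265, 127, 26, 123, 1461] [ 0.5556 -0.3407] [ 0.4467 -0.4035] [ 0.5011 -0.3721] -150.0
[0, 166, 39, 33, 661] [ 0.3654 -0.1108] [ 0.3861 -0.1512] [ 0.3758 -0.131 ] -62.9
[0, 247, 204, 161, 7408] [ 0.3945 -0.3225] [ 0.0466 -0.1628] [ 0.2206 -0.2426] 155.3
[212, 281, 130, 97, 7654] [ 0.3319 -0.378 ] [ 0.3528 -0.548 ] [ 0.3423 -0.463 ] -83.0
[118, 371, 50, 49, 1349] [ 0.2319 -0.3672] [ 0.1166 -0.3585] [ 0.1742 -0.3628] 175.6
[386, 371, 49, 49, 1371] [ 0.3654 -0.6029] [ 0.3142 -0.7054] [ 0.3398 -0.6541] -116.6
```

Call:
servo_tool([
  [[5, 0, 0.1, 4, 0], [5, 0, 0.1, 8, 0], [5, 0, 0.1, 12, 0], [5, 0, 0.1, 15.5, 0], [5, 0, 0.1, 16.5, 0]],
])

```text
t: 20.1
tool_pos: [0.4981, -0.3697, 0.0293]
tool_rot: [-3.031, -0.798, 0.007]
contact_force: [-0.6, 0.6, -0.0]
opening: 0.05
grip_force: 0.0
```

Call:
servo_tool([
  [[5, 0, 0, 0.7, 0], [5, 0, 0, 1.4, 0], [3, 0, 0, 1.4, 0], [1.5, 0, 0, 1.4, 0], [0.5, 0, 0, 1.4, 0]],
])

```text
t: 20.6
tool_pos: [0.5015, -0.3734, 0.0221]
tool_rot: [3.036, 0.797, 0.003]
contact_force: [-0.7, 0.2, 2.2]
opening: 0.0194
grip_force: 19.5
```

Call:
servo_tool([
  [[0.5, 0, 0, 0, 0], [0.5, 0, 0, 0, 0]],
])

```text
t: 20.8
tool_pos: [0.5015, -0.3734, 0.0221]
tool_rot: [3.036, 0.796, 0.003]
contact_force: [0.4, 0.4, 5.1]
opening: 0.0192
grip_force: 19.9
```

Call:
servo_tool([
  [[0.5, 0, 0, -1, 0], [0.5, 0, 0, -4, 0], [0.5, 0, 0, -8, 0], [0.5, 0, 0, -11, 8], [0.5, 0, 0, -13, 8]],
])

```text
t: 21.3
tool_pos: [0.5012, -0.3732, 0.1537]
tool_rot: [3.085, 0.579, 0.003]
contact_force: [1.2, 0.5, -0.5]
opening: 0.0191
grip_force: 19.6
```

```bash
python3 - <<'E'
from tray import *
p=t2w([.002,-.149]);go(p[0],p[1],.15,-6.6);o=ctrl.get_obs();print(o["opening"],o["grip_force"])
E
```

```text
shift [  5.75 -16.76   0.33] turn -62.13 cur yaw -68.73 tilt z [ 0.003 -0.003 -1.   ] q6 0.44 pos [ 0.5012 -0.3732  0.1537] t 21.3
0.019087512695806438 19.557389920810238
```

Call:
servo_tool([
  [[0.5, 1.2, -3.4, 0, -8], [0.5, 2.3, -6.7, 0, -16], [0.5, 3.5, -10, 0, -24], [0.5, 4.6, -13.4, 0, -32], [0.5, 5.7, -16.8, 0, -40]],
])

```text
t: 21.8
tool_pos: [0.4917, -0.1939, 0.1504]
tool_rot: [-2.697, -1.611, 0.0]
contact_force: [0.1, 0.5, -1.2]
opening: 0.0191
grip_force: 19.6
```

Call:
servo_tool([
  [[0.5, 0, 0, 0, -8], [0.5, 0, 0, 0, -16], [0.5, 0, 0, 0, -22], [0.5, 0, 0, 0, -22]],
])

```text
t: 22.2
tool_pos: [0.4921, -0.195, 0.1504]
tool_rot: [-2.346, -2.09, 0.0]
contact_force: [0.1, -0.8, -0.4]
opening: 0.0196
grip_force: 19.6
```

```bash
python3 - <<'E'
from tray import *
p=t2w([.002,-.149]);go(p[0],p[1],.032,-6.6)
e=cam("wrist");save(e,"pics/w13.png");im=e["img"];hsv=cv2.cvtColor(im,cv2.COLOR_RGB2HSV);m=((hsv[...,1]<50)&(hsv[...,2]>130)).astype(np.uint8)
n,l,st,ce=cv2.connectedComponentsWithStats(m)
for i in range(1,n):
    if st[i,4]>100:
        pts=np.array([onz(e,(u,v),.134)[:2] for v,u in zip(*np.where(l==i))]);mu=pts.mean(0);ax=np.linalg.svd(pts-mu,full_matrices=False)[2][0];q=(pts-mu)@ax
        A,B=mu+ax*q.min(),mu+ax*q.max();print(st[i].tolist(),w2t(A).round(4),w2t(B).round(4),np.degrees(np.arctan2(ax[1],ax[0])).round(1))
cv2.imwrite("pics/w13b.png",cv2.resize(cv2.imread("pics/w13.png"),(800,600),interpolation=cv2.INTER_CUBIC))
E
```

```text
shift [-0.08  0.2  11.84] turn -0.0 cur yaw -6.6 tilt z [-0.  0. -1.] q6 -0.4 pos [ 0.4921 -0.195   0.1504] t 22.2
[26, 0, 85, 30, 1412] [-0.0998 -0.0246] [-0.0646 -0.0335] -20.7
[178, 1, 19, 105, 934] [-0.0354 -0.0283] [-0.0355 -0.0675] -96.7
[246, 11, 53, 86, 3582] [-0.0014 -0.0323] [-0.001  -0.0642] -95.9
[174, 111, 28, 5, 132] [-0.042  -0.0706] [-0.0307 -0.0707] -7.2
[185, 119, 24, 174, 1365] [-0.0355 -0.0731] [-0.0357 -0.1552] -96.7
[0, 140, 175, 273, 32995] [-0.0682 -0.081 ] [-0.1624 -0.2519] -125.5
[248, 146, 58, 229, 6237] [ 0.0006 -0.0844] [ 0.0007 -0.2067] -96.5
[140, 354, 20, 21, 137] [-0.0626 -0.1943] [-0.0755 -0.2078] -140.3
[146, 379, 44, 41, 328] [-0.0464 -0.2121] [-0.0755 -0.2445] -138.5
```

Call:
servo_tool([
  [[0.5, 0, 0.2, 3, 0], [0.5, 0, 0.2, 6, 0], [0.5, 0, 0.2, 9, 0], [0.5, 0, 0.2, 10.5, 0], [0.5, 0, 0.2, 11, 0]],
])

```text
t: 22.75
tool_pos: [0.493, -0.1949, 0.0383]
tool_rot: [-2.344, -2.086, 0.002]
contact_force: [0.5, 1.1, -0.4]
opening: 0.0189
grip_force: 19.6
```

Call:
servo_tool([
  [[0.5, 0, 0, 0.4, 0], [0.5, 0, 0, 0.8, 0], [0.5, 0, 0, 0.8, 0], [0.5, 0, 0, 0.8, 0]],
])

```text
t: 23.15
tool_pos: [0.495, -0.1959, 0.0333]
tool_rot: [2.345, 2.089, 0.001]
contact_force: [0.1, -0.2, -0.7]
opening: 0.0192
grip_force: 19.6
```

Call:
servo_tool([
  [[0.5, 0, 0, 0.1, 0], [0.5, 0, 0, 0.2, 0], [0.5, 0, 0, 0.2, 0]],
])

```text
t: 23.45
tool_pos: [0.495, -0.1959, 0.032]
tool_rot: [2.345, 2.089, 0.0]
contact_force: [-2.7, 1.0, 8.6]
opening: 0.0188
grip_force: 20.4
```

Contact. I'll let go and rise, then look at the result.

Call:
servo_tool([
  [[2.2, 0, 0, -0.1, 0], [3, 0, 0, -0.1, 0], [4, 0, 0, -0.1, 0], [5, 0, 0, -0.1, 0], [5, 0, 0, -0.1, 0]],
])

```text
t: 23.95
tool_pos: [0.4942, -0.1955, 0.0311]
tool_rot: [-2.346, -2.09, 0.0]
contact_force: [0.6, -0.8, 0.9]
opening: 0.0504
grip_force: 0.0
```

Call:
servo_tool([
  [[5, 0, 0, -2, 0], [5, 0, 0, -6, 0], [5, 0, 0, -11, 0], [5, 0, 0, -16, 0], [5, 0, 0, -20, 0]],
])

```text
t: 24.45
tool_pos: [0.4947, -0.1957, 0.2346]
tool_rot: [2.344, 2.088, 0.001]
contact_force: [-0.4, -0.3, -0.2]
opening: 0.0499
grip_force: 0.0
```

Call:
servo_tool([
  [[5, 3, -1, -3, 0], [5, 7, -2, -6, 0], [5, 11, -3, -9, 0], [5, 15, -4, -12, 0], [5, 15, -4, -12, 0]],
])

```text
t: 24.95
tool_pos: [0.4727, -0.039, 0.357]
tool_rot: [2.336, 2.091, 0.01]
contact_force: [-0.2, -0.9, 1.1]
opening: 0.0496
grip_force: 0.0
```

```bash
python3 - <<'E'
from tray import *
go(.46,0,.3,-6.6)
e=cam("wrist");save(e,"pics/w14.png");save(cam("top"),"pics/t14.png")
cv2.imwrite("pics/w14b.png",cv2.resize(cv2.imread("pics/w14.png"),(800,600),interpolation=cv2.INTER_CUBIC))
a0=load("pics/top0.png")["img"].astype(int);b0=load("pics/t14.png")["img"].astype(int)
m=(abs(a0-b0).max(2)>40).astype(np.uint8);m=cv2.morphologyEx(m,cv2.MORPH_OPEN,np.ones((2,2)))
n,l,st,ce=cv2.connectedComponentsWithStats(m);print([s.tolist() for s in st[1:] if s[4]>8])
E
```

```text
shift [ 3.73 -1.74  5.68] turn 0.27 cur yaw -6.33 tilt z [ 0.009 -0.001 -1.   ] q6 -0.13 pos [ 0.4727 -0.039   0.357 ] t 24.95
[[162, 192, 168, 228, 11915], [184, 203, 40, 9, 153], [378, 211, 22, 36, 156], [334, 229, 20, 5, 52], [0, 309, 17, 7, 68], [276, 313, 5, 11, 49], [0, 317, 147, 103, 6794], [268, 381, 30, 19, 210], [291, 404, 13, 16, 115]]
```

View pics/w14b.png

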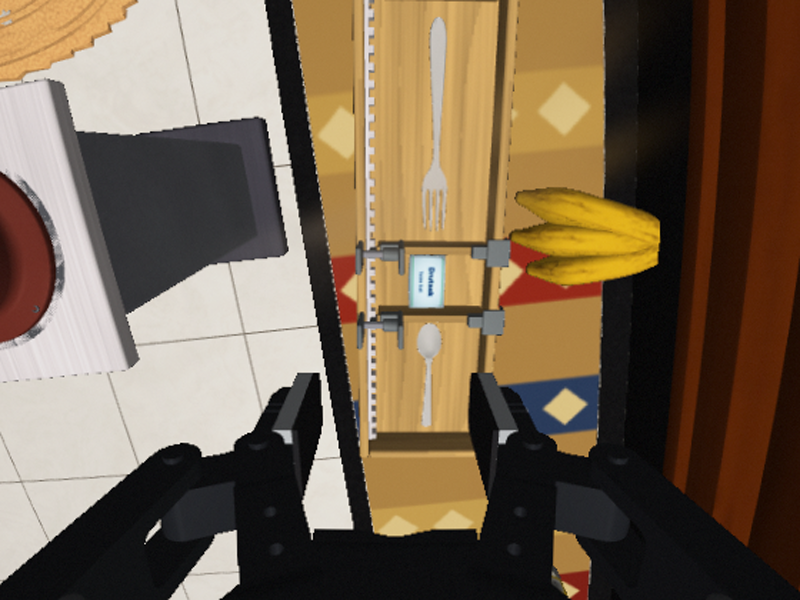

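The fork lies flat in the left space (437,20–230), the match box is between the locked dividers (427,281), and the teaspoon is flat in the right space (428,325–425). Nothing else has moved.

```bash
python3 -c "
from station import ctrl
print(ctrl.finish_job())"
```

```text
the job is handed in; nothing more can be done
None
```

The job is handed in: both dividers are locked in notches, and the fork, match box and teaspoon lie flat in the left, middle and right spaces, finished at about 25 s with nothing else seen to be disturbed.

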